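# Hook the spice shelf into its slotted rack, snap it home and put the salt on it

## Task

Pick up the aluminium spice shelf by its grey divider, hook its two claws into the slots of the two white uprights, and press it down, for example on its orange thumb ledge, until it is fully home and the orange catch has sprung out over its crossbar. Then stand the salt shaker upright on the locked shelf, on either side of the divider, and let go. Leave the small red-lidded cream pot where it is.

Things in the scene. Friction and masses are not known exactly. Their poses are not given: they have to be found in the camera images.
- spice_shelf: Loose aluminium spice shelf, 0.25 kg. Origin: underside, middle of rear face; x rearward (to the claws), y left, z up. Tray x -135 to 0, 160 mm wide in y, floor 4 mm thick, lips 14 mm high. Back plate x -4 to 0, 70 mm high, with a window (y -20 to 20, z 8 to 56) crossed by a bar (z 35 to 40). Held with the rack's yaw, its claws enter the slots when its underside is 88 to 98 mm above the table
- divider (a point): Top of the shelf's grey divider where to grip it, 65 mm in front of the rear face, 52 mm above the underside. The divider stands upright on the tray floor, 10 mm thick in y, x -125 to -45 mm of the shelf; gripped here the shelf stays about level
- ledge (a point): Middle of the top of the orange thumb ledge on the shelf's back plate (20 x 60 mm, 4 mm thick), 70 mm above the shelf's underside and 10 mm in front of its rear face. Hooked, the shelf hangs on the catch with this about 150 to 156 mm above the table; about 8 N (at most 15) pressed on it takes the shelf past the catch; fully home it is 140 mm above the table and stops hard
- claw_left (a point): Lower end of the dark claw at the shelf's y = +50 mm, 40 mm above the shelf's underside. Each claw is 6 mm wide in y: a neck (z 58 to 66 mm of the shelf) reaching 11.5 mm behind the rear face, and at its end (x 6.5 to 11.5 mm) a hook running down 18 mm below the neck
- claw_right (a point): Lower end of the same claw at the shelf's y = -50 mm
- rack: Fixed rack. Origin: table level, under the middle of the uprights' front faces (x = 0); x away from the robot, y left, z up. Dark base x -130 to 30, 190 mm wide, 10 mm thick. Two white uprights, 36 mm wide, 172 mm high, 4 mm plate, at y = +50 and -50. With the shelf's rear face against them it goes straight down, the hooks behind the plates (2.5 mm play), to underside 70 mm above the table
- slot_left (a point): Middle of the slot in the left upright (rack y = +50 mm), in its front face, 146 mm above the table. Slot 14 mm wide, 36 mm high (128 to 164 mm), right through the 4 mm plate, more than 14 mm free behind
- slot_right (a point): Middle of the same slot in the right upright (rack y = -50 mm)
- catch (a joint): Sprung orange catch between the uprights, m: 0 = sprung out (6 mm proud of the uprights), 0.008 = pushed right back. Sloped top, flat underside, 24 mm wide. The shelf's crossbar meets its slope when the shelf's underside is 80 to 88 mm above the table and passes it at about 76 mm; then it springs back to 0 above the bar and keeps the shelf from lifting
- catch_tip (a point): Front lower edge of the catch, 111.5 mm above the table
- salt_shaker: Loose white salt shaker with a grey cap, 44 mm across up to 66 mm, 90 mm high in all (cap 34 mm across), 0.1 kg; origin at the middle of its underside, z up
- cream_pot: Loose small round pot with a red lid, 58 mm across, 50 mm high; a bystander; origin at the middle of its underside. It and the salt shaker may have changed places
Things that resemble listed ones, but are neither listed nor needed, are in the scene too. There is more than one size of the salt_shaker; the one meant has the size given above.

How it is judged:
By the outcome, as a careful person would: the job done as asked, in the order asked, and still so for the second after the job is handed in, with the robot touching nothing.
It also fails if it takes over 72 s, if anything falls off the work surface, if the arm or the gripper's body presses on something with over 40 N, if the wrist force passes 120 N, or if a joint passes its speed limit or range.

## Robot

A 7-joint arm with a two-finger parallel gripper is mounted at the origin on the work surface; the furniture and walls round the work are solid. World frame = base frame: x ahead of the robot, y to its left, z up, the work surface at z = 0. Lengths are in m, angles in rad, forces in N, time in s.
With the tool pointing down it reaches from about 0.4 to 0.85 m from the base axis. Payload 4.5 kg.
Tool frame: the origin (TCP) lies where the fingers leave the gripper's body, on its centre line; the fingertips stand 64 mm ahead of it and the grasp point (between the pads) lies 45 mm ahead of it; z points along the fingers, y is the line along which they close (so a half turn about z gives the same grasp; the last joint's range is limited). The gripper opens to 88 mm and grips with 3 to 60 N. Pads are 18 mm wide; open, the fingers measure 123 mm over their backs; the gripper's body (75 mm by 187 mm) begins 45 mm behind the grasp point.
Start: joints at [1.282, 0.689, -0.195, 1.565, 0.157, 0.902, -0.215], TCP at [0.198, -0.593, 0.303] pointing down, gripper open.
Joint ranges: [-3.01, 3.01], [-0.46, 2.08], [-1.47, 1.51], [0.13, 2.56], [-1, 4.14], [0.04, 2.09], [-2.66, 2.66]. Speed limits (rad/s): [2.57, 2.57, 3.14, 3.14, 3.14, 3.14, 3.14].

## Interface

Orientations are given as a unit quaternion [x, y, z, w].
In Python, from plant import r gives the robot as it stands.
- The arm moves only by the tool play_rows, never from a script. Its arguments are lists of equal length, an entry for each row: "translation": the shift along the tool's x, y, z in m, a list of three; "delta_rot": the turn, a rotation vector about the tool's x, y, z in degrees, a list of three; "grip": the opening, from -1 (shut) to 1 (fully open). In form: {"translation": [[x, y, z], ...], "delta_rot": [[rx, ry, rz], ...], "grip": [grip, ...]}. A call has 1 to 20 rows; each row shifts and turns the commanded pose from where the row before left it, along the tool's axes as they then stand; what a row does not reach is not made up. A row lasts 1/8 s, in which the tool goes at most 62.5 mm and 10.7 degrees, less where a joint would pass 70% of its speed; a pose out of reach is approached as far as the arm can. A call with a gripper value outside its range is refused whole. The fingers move at their own pace and stop on an object; "squeeze" is the grip in N (left out, the last holds). Time passes only in rows, so rows that do not move let the fingers close. It gives the time, the measured TCP pose, the force, the opening and the grip force at its end, in the units of the state.
- r.get_state(): the state, without advancing time (a new reading comes with each control period).
- r.snapshot(name): name is "side" or "top" or "wrist"; returns the picture (384x512x3 uint8, blue, green, red); there is no depth.
- r.get_calibration(name): a dict with "intrinsics" (3x3 intrinsics, pixels), "eye" and "rotation" of the camera in the world. Camera axes: x right, y up, looking along -z (the intrinsics and any distortion apply to the point x, -y, -z); pixel columns grow to the right and rows downward; lengths in m; the calibration is good to about 2 mm. A picture is of the moment at which its call begins: read the wrist's pose just before it. get_calibration takes no time and is no camera call; for the wrist camera it gives the pose at the moment of the call.
- r.finish_job(): hands the job in; it is judged then, once.
Trained networks look in the newest picture that a camera, given by its name, has taken for a name from the list of things; names that differ only in an ending like _2 or _b are one class to them, and where a whole thing is asked for, a point or a joint stands for the part that bears it (a point fixed in the world has none). Each returns a list of dicts, best first, with "confidence" (0 to 1); they miss things now and then, are a little off and sometimes report something else, mostly with a low value. They report only what shows in the picture. A call takes as long as a camera call. They do not tell look-alikes from the thing itself.
- r.look_for(camera, target): "point" ([x, y, z] in m, in world coordinates, good to about 4 mm: the middle of the surface that is visible of it).
- r.silhouettes(camera, target): "pixels" (384x512 bool, what is visible of it).
The state is a dict: "clock": time; "q": joint angles; "qd": joint speeds; "joint_torque": joint torques, N m; "tool_pos": TCP position; "eef_rot": TCP orientation; "contact_force": force on the tool from outside, world axes, zero at the start; "moment": the same for the moment, N m; "opening": opening from 0.0 (shut) to 1.0 (fully open); "finger_force": force on a finger pad.
Only numpy, scipy, OpenCV 4.12 (cv2) and the standard library are available. Lean on these libraries where they do the work, as an engineer would, in place of code of your own. Each camera call takes 0.05 s, during which the arm holds its last target. There are 200 camera calls.

## Working session

There is one attempt and no reset: what is moved stays moved. The work goes in short steps, Python scripts to look and compute and a tool call to move; the robot and the scene stay as the last step left them, time stands still between calls to the robot, and variables do not carry over. Pictures are saved under pics/ and viewed, at most 10 in all, crops included, and the job is handed in when it is done.

Besides the shell and the picture viewer there is one more tool, called after "Request:" as name(argument=value, ...) on one line, values as JSON. play_rows: Moves the arm, as the interface text tells. Its arguments: {"type":"object","properties":{"translation":{"type":"array","items":{"type":"array","items":{"type":"number"}}},"delta_rot":{"type":"array","items":{"type":"array","items":{"type":"number"}}},"grip":{"type":"array","items":{"type":"number"}},"squeeze":{"type":"number"}},"required":["translation","delta_rot","grip"]}

```bash
mkdir -p pics; ls; cat > h.py <<'E'
import numpy as np,cv2
from plant import r
def P(v): return np.round(np.array(v,float),4).tolist()
def proj(c,p):
    K=np.array(c["intrinsics"]);q=(np.array(p)-np.array(c["eye"]))@np.array(c["rotation"])
    q=np.array([q[0],-q[1],-q[2]]);u=K@q;return u[:2]/u[2]
def ray(c,px):
    K=np.array(c["intrinsics"]);d=np.linalg.solve(K,[px[0],px[1],1]);d=np.array([d[0],-d[1],-d[2]])
    d=np.array(c["rotation"])@d;return np.array(c["eye"]),d/np.linalg.norm(d)
def onz(c,px,z):
    e,d=ray(c,px);return e+d*(z-e[2])/d[2]
def tri(l):
    A=np.zeros((3,3));b=np.zeros(3)
    for c,px in l:
        e,d=ray(c,px);M=np.eye(3)-np.outer(d,d);A+=M;b+=M@e
    return np.linalg.solve(A,b)
E
python3 - <<'E'
from h import *
s=r.get_state();print(P(s["tool_pos"]),P(s["eef_rot"]),s["clock"],s["opening"])
ims=[]
for n in["side","top"]:
    im=r.snapshot(n);ims.append(im);cv2.imwrite(f"pics/{n}0.png",im)
    c=r.get_calibration(n);print(n,c.keys(),P(c["eye"]),P(np.array(c["rotation"]).ravel()),P(np.array(c["intrinsics"]).ravel()))
    for t in["spice_shelf","divider","ledge","claw_left","claw_right","slot_left","slot_right","catch_tip","rack","salt_shaker","cream_pot"]:
        for d in r.look_for(n,t)[:4]: print(t,P(d["point"]),round(d["confidence"],2),P(proj(c,d["point"])))
print(r.get_state()["clock"])
E
```

```text
pics
[0.1981, -0.5922, 0.3019] [0.987, 0.1608, -0.0002, -0.0009] 0.0 0.9986540587735472
side dict_keys(['intrinsics', 'eye', 'rotation']) [0.2309, 0.8287, 0.5912] [-0.0638, 0.4521, 0.8802, -0.1298] [393.1728, 0.0, 256.1141, 0.0, 393.1728, 185.3467, 0.0, 0.0, 1.0]Traceback (most recent call last):
  File "<stdin>", line 8, in <module>
  File "h.py", line 5, in proj
    K=np.array(c["intrinsics"]);q=(np.array(p)-np.array(c["eye"]))@np.array(c["rotation"])
                                  ~~~~~~~~~~~~~~~~~~~~~~~~~~~~~~~~^~~~~~~~~~~~~~~~~~~~~~~~
ValueError: matmul: Input operand 1 has a mismatch in its core dimension 0, with gufunc signature (n?,k),(k,m?)->(n?,m?) (size 4 is different from 3)
```

Rotation is a quaternion.

```bash
sed -i 's/np.array(c\["rotation"\])/RM(c)/g; 2a from scipy.spatial.transform import Rotation as R\ndef RM(c): return R.from_quat(c["rotation"]).as_matrix()' h.py
python3 - <<'E'
from h import *
for n in["side","top"]:
    im=r.snapshot(n);cv2.imwrite(f"pics/{n}0.png",im)
    c=r.get_calibration(n);print(n,P(c["eye"]))
    for t in["spice_shelf","divider","ledge","claw_left","claw_right","slot_left","slot_right","catch_tip","rack","salt_shaker","cream_pot"]:
        for d in r.look_for(n,t)[:4]: print(t,P(d["point"]),round(d["confidence"],2),P(proj(c,d["point"])))
print(r.get_state()["clock"])
a=cv2.imread("pics/side0.png");b=cv2.imread("pics/top0.png")
cv2.imwrite("pics/both.png",cv2.resize(np.vstack([a,b]),None,fx=.78,fy=.78))
E
```

```text
side [0.2309, 0.8287, 0.5912]
spice_shelf [0.3881, 0.252, 0.0076] 0.7 [261.5558, 245.2274]
divider [0.3897, 0.2523, 0.0016] 0.88 [260.7503, 247.2256]
ledge [0.3924, 0.2455, 0.0026] 0.74 [260.4209, 244.4448]
ledge [0.5547, 0.2698, 0.0403] 0.73 [183.6769, 223.5173]
ledge [0.495, 0.0687, 0.0114] 0.47 [240.8243, 186.2394]
claw_left [0.3876, 0.2482, 0.0] 0.81 [262.2294, 246.6587]
claw_right [0.387, 0.245, 0.005] 0.96 [262.9492, 243.9874]
slot_left [0.4982, 0.0658, 0.0136] 0.72 [239.9692, 184.6734]
slot_right [0.4972, 0.0669, 0.0085] 0.65 [240.2441, 186.6224]
catch_tip [0.5109, 0.0494, 0.1194] 0.56 [236.3007, 144.2473]
rack [0.4971, 0.068, 0.0099] 0.66 [240.1331, 186.4238]
salt_shaker [0.5459, 0.3842, 0.0473] 0.82 [161.3381, 260.2969]
salt_shaker [0.2602, 0.4179, 0.0753] 0.81 [310.5186, 301.2851]
cream_pot [0.5545, 0.2693, 0.0422] 0.57 [183.7732, 222.7057]
top [0.2477, 0.1732, 0.9931]
spice_shelf [0.393, 0.238, 0.0024] 0.94 [230.0686, 218.0705]
divider [0.3956, 0.2387, 0.0051] 0.73 [229.739, 216.8156]
ledge [0.3955, 0.2312, 0.0046] 0.87 [232.9034, 216.9479]
claw_left [0.3958, 0.2364, 0.0042] 0.87 [230.7313, 216.807]
claw_right [0.3872, 0.2366, 0.0075] 0.72 [230.4526, 220.1919]
slot_left [0.4779, 0.0442, 0.0105] 0.81 [311.6477, 184.0833]
slot_left [0.3927, 0.2359, 0.0035] 0.41 [230.9188, 218.1442]
slot_right [0.4729, 0.0432, 0.0103] 0.96 [312.0672, 186.1409]
slot_right [0.3908, 0.2381, 0.0023] 0.67 [230.0005, 218.9906]
catch_tip [0.52, 0.0494, 0.1221] 0.54 [315.8197, 153.3694]
rack [0.471, 0.0418, 0.0066] 0.92 [312.4532, 187.2615]
salt_shaker [0.2639, 0.391, 0.1167] 0.84 [150.3689, 270.6889]
salt_shaker [0.5508, 0.3687, 0.0629] 0.69 [174.1285, 145.6549]
cream_pot [0.5497, 0.2541, 0.051] 0.64 [224.0054, 148.6102]
cream_pot [0.4737, 0.0433, 0.0131] 0.16 [312.1762, 185.5553]
1.3
```

View pics/both.png

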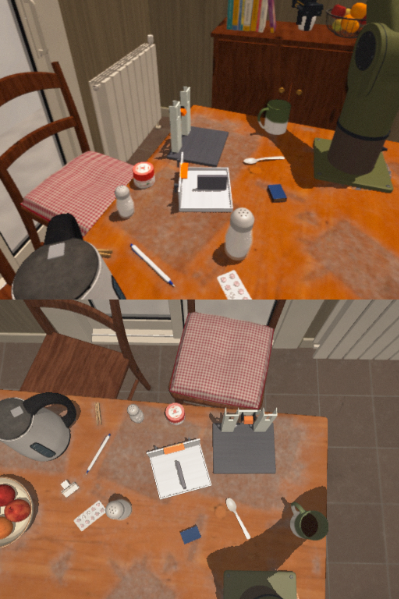

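The side view shows the rack (about 240,160 full-res), the shelf (262,240), the small shaker (160,260) beside the red pot (184,223), and a bigger shaker (306,300). Next I zoom in on the model corners.

```bash
python3 - <<'E'
from h import *
a=cv2.imread("pics/side0.png");b=cv2.imread("pics/top0.png")
f=lambda im,x,y,w,h:cv2.resize(im[y:y+h,x:x+w],(400,300),interpolation=cv2.INTER_CUBIC)
cv2.imwrite("pics/z1.png",np.vstack([np.hstack([f(b,185,160,100,75),f(a,205,190,112,84)]),np.hstack([f(b,264,130,96,72),f(a,200,100,128,96)])]))
for n in["top","side"]:
    r.snapshot(n);c=r.get_calibration(n)
    for d in r.silhouettes(n,"salt_shaker"):
        m=d["pixels"];ys,xs=np.nonzero(m);print(n,d["confidence"],m.sum(),xs.min(),xs.max(),ys.min(),ys.max())
        if n=="side":
            x=xs[ys==ys.min()].mean();x2=xs[ys==ys.max()].mean();print(x,x2,P(onz(c,(x2,ys.max()),0)),P(onz(c,(x,ys.min()),.09)))
        else: print(xs.mean(),ys.mean(),P(onz(c,(xs.mean(),ys.mean()),.05)))
E
```

```text
top 0.96 710 136 169 256 282
152.2450704225352 269.4169014084507 [0.268, 0.4036, 0.05]
top 0.61 391 163 184 134 158
173.38107416879797 146.32736572890025 [0.5533, 0.3731, 0.05]
side 0.89 2019 287 325 266 333
310.0 306.0 [0.2602, 0.4249, 0.0] [0.2732, 0.3575, 0.09]
side 0.79 820 147 173 237 279
156.0 161.5 [0.5498, 0.3896, 0.0] [0.5581, 0.3695, 0.09]
```

View pics/z1.png

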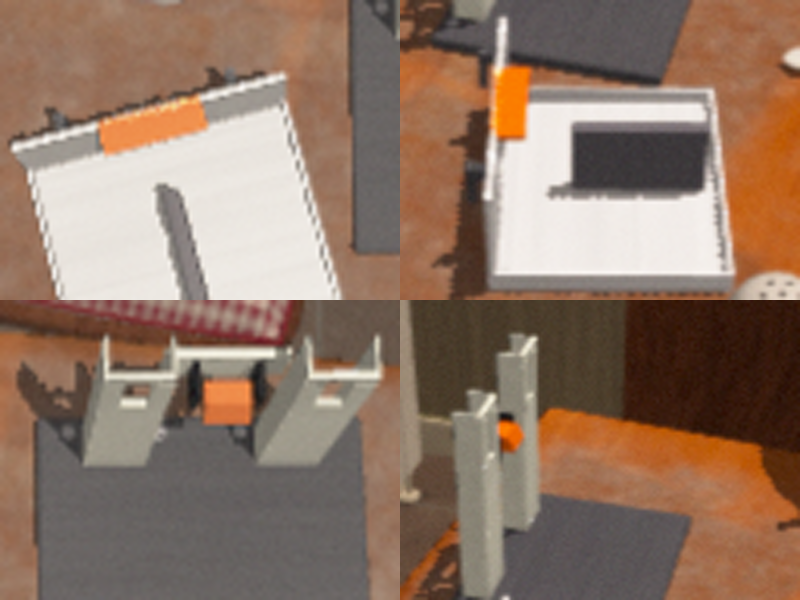

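```bash
cat > fit.py <<'E'
from h import *
from scipy.optimize import least_squares
def fit(obs,x0,zfree=True):
    def T(p,m): return np.array([p[0],p[1],p[3]])+R.from_euler('z',p[2]).apply(m)
    def f(p): return np.concatenate([proj(c,T(p,np.array(m)/1000))-np.array(u) for c,m,u in obs]+([[0.]] if zfree else [[p[3]*1e5]]))
    s=least_squares(f,x0,loss='soft_l1',f_scale=1.5);return s.x,f(s.x)[:-1].reshape(-1,2)
E
python3 - <<'E'
from fit import *
ct,cs=r.get_calibration("top"),r.get_calibration("side")
t=lambda x,y:(185+x/4-.4,160+y/4-.4);s=lambda x,y:(205+x/3.571-.4,190+y/3.571-.4);k=lambda x,y:(264+x/4.167-.4,130+(y-300)/4.167-.4)
sh=[(ct,(0,80,70),t(12,145)),(ct,(0,-80,70),t(284,73)),(ct,(-20,30,70),t(110,153)),(ct,(-20,-30,70),t(207,126)),(ct,(0,30,70),t(98,123)),(ct,(0,-30,70),t(200,97)),(ct,(-45,0,52),t(165,186)),
(cs,(-135,80,14),s(333,275)),(cs,(-135,80,0),s(330,290)),(cs,(-135,-80,14),s(314,91)),(cs,(0,-80,70),s(103,18)),(cs,(0,80,0),s(90,289)),(cs,(-45,-5,52),s(173,122)),(cs,(-125,-5,52),s(305,122))]
for z in(1,0):
    x,e=fit(sh,[.43,.23,.25,0],z);print("shelf",P(x),np.degrees(x[2]));
print(np.round(e,1).tolist())
x,e=fit([o for o in sh if o[0] is ct],[.43,.23,.25,0],0);print(P(x))
rk=[(ct,(0,68,10),k(83,465)),(ct,(0,32,10),k(147,467)),(ct,(0,-32,10),k(257,466)),(ct,(0,-68,10),k(320,464)),(ct,(0,68,172),k(101,376)),(ct,(0,32,172),k(176,377)),(ct,(0,-32,172),k(302,378)),(ct,(0,-68,172),k(380,375)),(ct,(30,95,10),k(37,420)),(ct,(30,-95,10),k(360,418))]
x,e=fit(rk,[.52,.05,0,0],0);print("rack",P(x),np.degrees(x[2]));print(np.round(e,1).tolist())
E
```

```text
shelf [0.4544, 0.2545, 0.2825, -0.0018] 16.184106912938987
shelf [0.4541, 0.2549, 0.2779, -0.0] 15.924159369547032
[[-0.7, -0.3], [0.3, -0.0], [-1.4, 0.6], [0.3, 0.6], [-0.5, -0.3], [-0.1, -0.5], [1.1, 1.0], [-0.1, 0.1], [0.3, 0.8], [0.0, -0.9], [-0.6, -0.8], [-0.8, 0.2], [-0.5, -1.0], [1.1, -0.6]]
[0.4544, 0.2547, 0.2821, -0.0]
rack [0.5151, 0.0444, 0.0227, -0.0] 1.3030098465344953
[[-0.2, 0.1], [-0.6, -0.5], [-0.6, -0.3], [-0.8, 0.1], [0.6, 0.7], [0.2, 0.4], [1.3, 0.1], [0.2, 0.7], [-0.4, -1.0], [0.1, -0.8]]
```

Request:
play_rows(translation=[[0,0,0],[0.03,-0.042,-0.0015],[0.03,-0.042,-0.0015],[0.03,-0.042,-0.0015],[0.03,-0.042,-0.0015],[0.03,-0.042,-0.0015],[0.03,-0.042,-0.0015],[0.03,-0.042,-0.0015],[0.03,-0.042,-0.0015],[0.03,-0.042,-0.0015],[0.03,-0.042,-0.0015],[0.03,-0.042,-0.0015],[0.03,-0.042,-0.0015],[0.03,-0.042,-0.0015],[0,0,0],[0,0,0]], delta_rot=[[0,0,2.5],[0,0,0],[0,0,0],[0,0,0],[0,0,0],[0,0,0],[0,0,0],[0,0,0],[0,0,0],[0,0,0],[0,0,0],[0,0,0],[0,0,0],[0,0,0],[0,0,0],[0,0,0]], grip=[1,1,1,1,1,1,1,1,1,1,1,1,1,1,1,1])

```text
clock: 3.5
tool_pos: [0.4224, 0.0391, 0.3221]
eef_rot: [0.99, 0.139, -0.0, 0.0]
contact_force: [-0.6, 0.2, 0.2]
opening: 0.998
finger_force: 0.0
```

```bash
cat > dbg.py <<'E'
from h import *
def st():
    s=r.get_state();z=R.from_quat(s["eef_rot"]).as_matrix()
    print("t",round(s["clock"],2),"tcp",P(s["tool_pos"]),"yaw",round(np.degrees(np.arctan2(z[1,0],z[0,0])),2),"zax",P(z[:,2]),"F",P(s["contact_force"]),"open",round(s["opening"],3),"ff",round(float(np.max(s["finger_force"])),1));return s
def togo(tgt,yaw):
    s=st();M=R.from_quat(s["eef_rot"]).as_matrix();print("d_tool",P(M.T@(np.array(tgt)-s["tool_pos"])),"rz(deg)",round(np.degrees(np.arctan2(M[1,0],M[0,0]))-yaw,2))
E
python3 - <<'E'
from dbg import *
st();c=r.get_calibration("wrist");cv2.imwrite("pics/w1.png",r.snapshot("wrist"));print(P(c["eye"]),P(-RM(c)[:,2]),P(RM(c)[:,0]))
for t in["slot_left","slot_right","rack","catch_tip","divider"]:
    for d in r.look_for("wrist",t)[:2]: print(t,P(d["point"]),round(d["confidence"],2),P(proj(c,d["point"])))
E
```

```text
t 3.5 tcp [0.4224, 0.0391, 0.3221] yaw 15.95 zax [-0.0006, -0.0007, -1.0] F [-0.6375, 0.1711, 0.1646] open 0.998 ff 0.0
[0.5046, 0.062, 0.404] [-0.3115, -0.0902, -0.946] [0.2749, -0.9615, 0.0012]
slot_left [0.4837, 0.0459, 0.0093] 0.89 [267.6302, 101.554]
slot_right [0.4799, 0.0482, 0.008] 0.74 [264.7598, 104.1927]
slot_right [0.3953, 0.228, 0.0034] 0.42 [100.7295, 131.4593]
rack [0.4838, 0.0435, 0.0086] 0.62 [269.643, 102.0221]
catch_tip [0.5179, 0.0451, 0.1242] 0.71 [284.3818, 68.05]
catch_tip [0.4801, 0.0489, 0.0089] 0.56 [264.2369, 103.9038]
divider [0.3984, 0.2297, 0.006] 0.76 [98.6318, 128.8637]
```

View pics/w1.png

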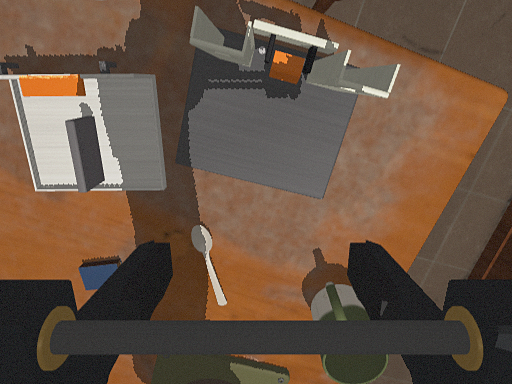

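The wrist picture shows the rack base corners at (177,162), (324,197) and (356,95), the uprights' top corners at about (191,40), (248,67), (338,85) and (388,97), and the shelf on the left with its divider at about (68–103, 115–190).

```bash
python3 - <<'E'
from fit import *
c=r.get_calibration("wrist")
x,e=fit([(c,(-130,95,10),(177,162)),(c,(-130,-95,10),(324,197)),(c,(30,-95,10),(356,95))],[.515,.044,.02,0],0);print("rack base",P(x),np.degrees(x[2]),np.round(e,1).tolist())
T=lambda p,m:np.array([p[0],p[1],0])+R.from_euler('z',p[2]).apply(np.array(m)/1000)
for m in[(0,68,172),(0,32,172),(0,-32,172),(0,-68,172),(-130,95,10),(-130,-95,10),(30,-95,10),(-6,12,119),(-6,-12,119)]:print(m,P(proj(c,T((.5151,.0444,.0227),m))))
for m in[(0,80,70),(0,-80,70),(-135,80,14),(-135,-80,14),(-45,5,52),(-45,-5,52),(-125,5,52),(-125,-5,52),(-20,30,70),(-20,-30,70)]:print(m,P(proj(c,T((.4541,.2549,.2779),m))))
im=cv2.imread("pics/w1.png");a=im[0:100,170:410];b=im[60:200,0:180]
cv2.imwrite("pics/w1z.png",np.vstack([cv2.resize(a,(720,300),interpolation=2),np.hstack([cv2.resize(b,(386,300),interpolation=2),np.zeros((300,334,3),np.uint8)])]))
E
```

```text
rack base [0.5155, 0.04, 0.013, -0.0] 0.7477092444586054 [[-1.9, 0.8], [-0.5, 4.1], [13.7, -24.1]]
(0, 68, 172) [186.088, 42.0203]
(0, 32, 172) [240.9127, 57.3248]
(0, -32, 172) [334.7391, 83.5167]
(0, -68, 172) [385.5717, 97.7067]
(-130, 95, 10) [172.3963, 163.1275]
(-130, -95, 10) [321.314, 200.0407]
(30, -95, 10) [365.9196, 69.2062]
(-6, 12, 119) [266.633, 75.8358]
(-6, -12, 119) [295.0876, 83.6963]
(0, 80, 70) [-36.8236, 74.4606]
(0, -80, 70) [132.3618, 74.3301]
(-135, 80, 14) [32.9071, 190.922]
(-135, -80, 14) [162.3006, 190.7936]
(-45, 5, 52) [62.3263, 120.5119]
(-45, -5, 52) [71.9347, 120.5037]
(-125, 5, 52) [76.1103, 193.1894]
(-125, -5, 52) [85.0495, 193.1805]
(-20, 30, 70) [20.9859, 96.4082]
(-20, -30, 70) [83.1501, 96.3576]
```

View pics/w1z.png

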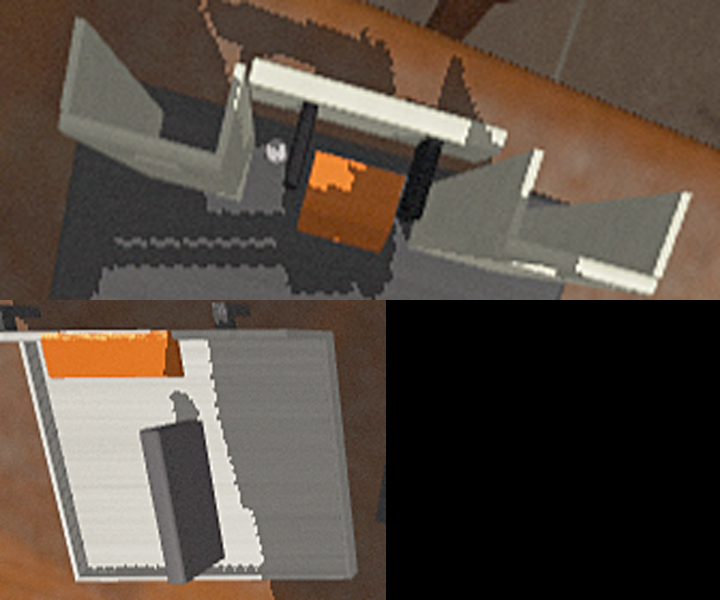

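The upright tops at (190,43) and (388,97) and the shelf lip corners at (36,190) and (165,190) are all shifted about 3 px from prediction. The shift is the same for both, so it's wrist-calibration bias and the relative fit is sound. I'll grasp the divider now.

Request:
play_rows(translation=[[0.005,-0.0395,0.024],[0.005,-0.0395,0.024],[0.005,-0.0395,0.024],[0.005,-0.0395,0.024],[0.005,-0.0395,0.024],[0,0,0.025],[0,0,0.025],[0,0,0.025],[0,0,0.025],[0,0,0.019],[0,0,0],[0,0,0],[0,0,0],[0,0,0],[0,0,0],[0,0,0],[0,0,0]], delta_rot=[[0,0,0],[0,0,0],[0,0,0],[0,0,0],[0,0,0],[0,0,0],[0,0,0],[0,0,0],[0,0,0],[0,0,0],[0,0,0],[0,0,0],[0,0,0],[0,0,0],[0,0,0],[0,0,0],[0,0,0]], grip=[1,1,1,1,1,1,1,1,1,1,-1,-1,-1,-1,-1,-1,-1], squeeze=40)

```text
clock: 5.92
tool_pos: [0.3942, 0.2374, 0.0848]
eef_rot: [0.99, 0.139, -0.002, 0.001]
contact_force: [0.2, 0.8, 0.4]
opening: 0.226
finger_force: 0.0
```

Request:
play_rows(translation=[[0,0,0],[0,0,0],[0,0,0],[0,0,-0.01],[0,0,-0.03],[0,0,-0.03],[0,0,-0.023],[0,0,0],[0,0,0]], delta_rot=[[0,0,0],[0,0,0],[0,0,0],[0,0,0],[0,0,0],[0,0,0],[0,0,0],[0,0,0],[0,0,0]], grip=[-1,-1,-1,-1,-1,-1,-1,-1,-1])

```text
clock: 7.05
tool_pos: [0.3942, 0.2373, 0.1773]
eef_rot: [0.99, 0.139, -0.002, 0.001]
contact_force: [-1.2, -0.9, -2.4]
opening: 0.106
finger_force: 40.0
```

```bash
python3 - <<'E'
from dbg import *
st()
ims=[r.snapshot(n) for n in("top","side")]
cv2.imwrite("pics/g.png",np.hstack([cv2.resize(ims[0][140:260,170:330],(400,300),interpolation=2),cv2.resize(ims[1][140:260,180:340],(400,300),interpolation=2)]))
E
```

```text
t 7.05 tcp [0.3942, 0.2373, 0.1773] yaw 15.99 zax [-0.0039, -0.0026, -1.0] F [-1.1828, -0.9484, -2.4151] open 0.106 ff 40.0
```

View pics/g.png

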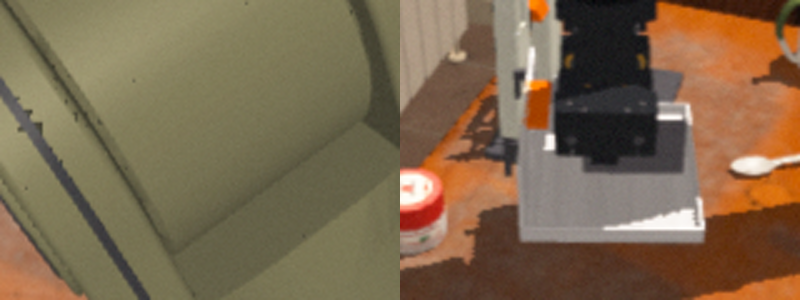

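The side picture shows the shelf hanging about level. Its lower edge runs from (520,240) to (703,240) in the crop. I'll fit the held pose from it.

```bash
python3 - <<'E'
from fit import *
cs=r.get_calibration("side");s=lambda x,y:(180+x/2.5-.4,140+y/2.5-.4)
o=[(cs,(0,80,0),s(120,241)),(cs,(-135,80,0),s(303,241)),(cs,(-135,80,14),s(303,228)),(cs,(-135,-80,14),s(290,104)),(cs,(-20,30,70),s(150,78+0))]
for m,u in[(a[1],a[2]) for a in o]:
    p=np.array([.3942,.2373,.0935])+R.from_euler('z',16,degrees=True).apply((np.array(m)+[62.5,0,0])/1000);print(m,P(proj(cs,p)-u))
x,e=fit(o[:4],[.45,.25,.28,.09]);print(P(x),np.degrees(x[2]),np.round(e,1).tolist())
# target TCP, rear face gap g before the uprights
rx,ry,ry_=.5151,.0444,.0227
for g in(.03,.0):
    off=R.from_euler('z',ry_).apply([-.0624-g,0,0]);print(g,P([rx+off[0],ry+off[1]]))
E
```

```text
(0, 80, 0) [-0.3469, -0.2915]
(-135, 80, 0) [-0.1901, 0.5303]
(-135, 80, 14) [0.3565, 0.0604]
(-135, -80, 14) [-0.5607, -0.7394]
(-20, 30, 70) [-1.007, 18.3105]
[0.4548, 0.2496, 0.2755, 0.0893] 15.786415526287955 [[0.2, -0.4], [-0.3, 0.6], [0.3, 0.1], [-0.3, -0.3]]
0.03 [0.4227, 0.0423]
0.0 [0.4527, 0.043]
```

Request:
play_rows(translation=[[0,0,0],[0,0,0],[0,0,0],[0.004,0.0326,0],[0.004,0.0326,0],[0.004,0.0326,0],[0.004,0.0326,0],[0.004,0.0326,0],[0.004,0.0326,0],[0,0,0],[0,0,0]], delta_rot=[[0,0,4.9],[0,0,4.9],[0,0,4.9],[0,0,0],[0,0,0],[0,0,0],[0,0,0],[0,0,0],[0,0,0],[0,0,0],[0,0,0]], grip=[-1,-1,-1,-1,-1,-1,-1,-1,-1,-1,-1])

```text
clock: 8.52
tool_pos: [0.4228, 0.0432, 0.1775]
eef_rot: [1.0, 0.012, -0.002, 0.001]
contact_force: [-0.2, 1.0, -3.4]
opening: 0.109
finger_force: 40.0
```

```bash
python3 - <<'E'
from dbg import *
st()
w,a=r.snapshot("wrist"),r.snapshot("side")
cv2.imwrite("pics/h.png",np.hstack([cv2.resize(w[0:192,140:396],(400,300),interpolation=2),cv2.resize(a[90:210,180:340],(400,300),interpolation=2)]))
cv2.imwrite("pics/w2.png",w)
E
```

```text
t 8.53 tcp [0.4228, 0.0432, 0.1775] yaw 1.33 zax [-0.004, -0.0015, -1.0] F [-0.206, 1.0171, -3.3747] open 0.109 ff 40.0
```

View pics/h.png

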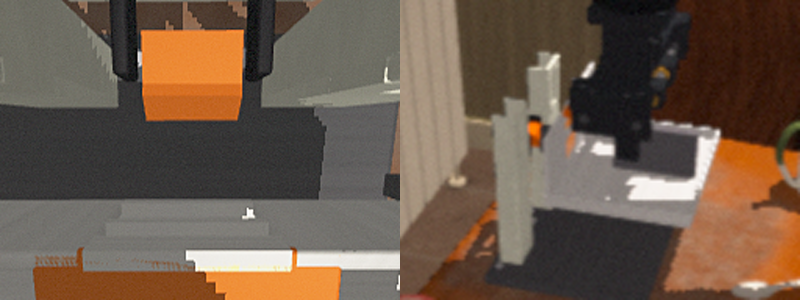

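```bash
python3 - <<'E'
from dbg import *
c=r.get_calibration("wrist")
q=lambda x,y:(140+x/1.5625-.3,y/1.5625-.3)
for n,z,ps in[("catch low",.1115,[(147,120),(240,120)]),("catch mid",.117,[(143,84),(241,84)]),("ledge",.1635,[(35,268),(340,268)]),("plateclip",.1635,[(78,270),(297,268)])]:
    a,b=[onz(c,q(*p),z) for p in ps];print(n,P(a),P(b),P((a+b)/2),np.linalg.norm(a-b))
cv2.imwrite("pics/w2z.png",cv2.resize(cv2.imread("pics/w2.png")[0:220],(800,344),interpolation=2))
E
```

```text
catch low [0.5088, 0.0562, 0.1115] [0.5094, 0.0312, 0.1115] [0.5091, 0.0437, 0.1115] 0.024971759585537805
catch mid [0.5174, 0.0568, 0.117] [0.518, 0.032, 0.117] [0.5177, 0.0444, 0.117] 0.02480438883934652
ledge [0.4815, 0.0738, 0.1635] [0.4829, 0.0156, 0.1635] [0.4822, 0.0447, 0.1635] 0.05819459767756215
plateclip [0.4813, 0.0656, 0.1635] [0.4827, 0.0239, 0.1635] [0.482, 0.0448, 0.1635] 0.04181446504865989
```

View pics/w2z.png

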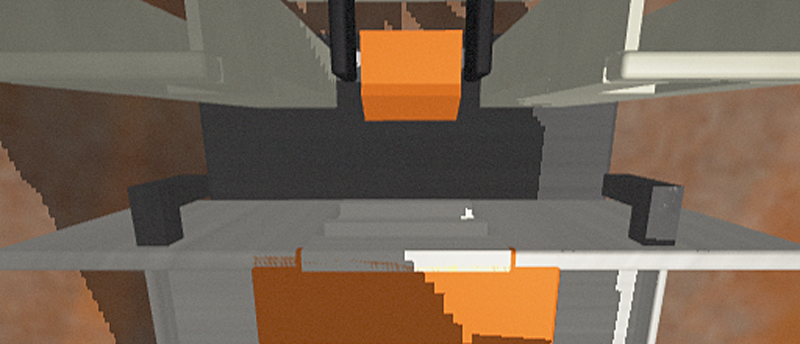

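The wrist view shows the claws at about (160,220) and (655,220), symmetric about the slots. The catch centre is at (411,105). The shelf sits about 1 mm to the left, so I nudge it right and advance.

Request:
play_rows(translation=[[0.004,0.001,0],[0.005,0,0],[0.005,0,0],[0.005,0,0],[0.004,0,0],[0.003,0,0],[0.003,0,0],[0,0,0],[0,0,0]], delta_rot=[[0,0,0],[0,0,0],[0,0,0],[0,0,0],[0,0,0],[0,0,0],[0,0,0],[0,0,0],[0,0,0]], grip=[-1,-1,-1,-1,-1,-1,-1,-1,-1])

```text
clock: 9.75
tool_pos: [0.4519, 0.0423, 0.1779]
eef_rot: [1.0, 0.011, -0.002, 0.001]
contact_force: [0.5, -0.2, -2.8]
opening: 0.111
finger_force: 40.0
```

```bash
python3 - <<'E'
from dbg import *
st()
w=r.snapshot("wrist");cv2.imwrite("pics/w3.png",cv2.resize(w[0:220],(800,344),interpolation=2))
E
```

```text
t 9.75 tcp [0.4519, 0.0423, 0.1779] yaw 1.3 zax [-0.0032, -0.002, -1.0] F [0.5046, -0.1871, -2.8367] open 0.111 ff 40.0
```

View pics/w3.png

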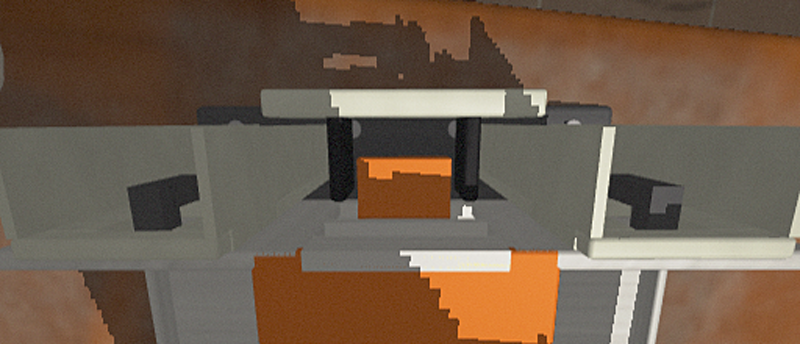

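Both claws are through the slots: they show behind the plates at (160,205) and (655,205), with no contact force. Now lower.

Request:
play_rows(translation=[[0,0,0.003],[0,0,0.003],[0,0,0.002],[0,0,0.002],[0,0,0]], delta_rot=[[0,0,0],[0,0,0],[0,0,0],[0,0,0],[0,0,0]], grip=[-1,-1,-1,-1,-1])

```text
clock: 10.42
tool_pos: [0.4501, 0.042, 0.1678]
eef_rot: [1.0, 0.011, -0.003, 0.001]
contact_force: [-5.5, 0.1, 3.6]
opening: 0.111
finger_force: 40.0
```

Request:
play_rows(translation=[[0,0,0],[0,0,0],[0,0,0],[0,0,-0.03],[0,0,-0.04],[0,0,-0.03],[0.018,0.0,0],[0.018,0,0],[0.017,0,0],[0,0,0.015],[0,0,0.015],[0,0,0.01],[0,0,0]], delta_rot=[[0,0,0],[0,0,0],[0,0,0],[0,0,0],[0,0,0],[0,0,0],[0,0,0],[0,0,0],[0,0,0],[0,0,0],[0,0,0],[0,0,0],[0,0,0]], grip=[0,0,0,0,0,-1,-1,-1,-1,-1,-1,-1,-1])

```text
clock: 12.05
tool_pos: [0.5048, 0.0435, 0.2273]
eef_rot: [1.0, 0.011, -0.002, 0.001]
contact_force: [0.7, -0.9, -0.3]
opening: 0.003
finger_force: 0.0
```

```bash
python3 - <<'E'
from dbg import *
togo([.503,.0442,.2204],1.3)
E
```

```text
t 12.05 tcp [0.5048, 0.0435, 0.2273] yaw 1.3 zax [-0.0043, -0.0022, -1.0] F [0.6696, -0.9099, -0.3156] open 0.003 ff 0.0
d_tool [-0.0018, -0.0007, 0.0069] rz(deg) 0.0
```

Request:
play_rows(translation=[[-0.002,0,0.005],[0,0,0.004],[0,0,0.003],[0,0,0.003],[0,0,0.003],[0,0,0]], delta_rot=[[0,0,0],[0,0,0],[0,0,0],[0,0,0],[0,0,0],[0,0,0]], grip=[-1,-1,-1,-1,-1,-1])

```text
clock: 12.8
tool_pos: [0.5036, 0.0436, 0.2103]
eef_rot: [1.0, 0.011, -0.001, 0.001]
contact_force: [0.4, 0.0, 3.8]
opening: 0.004
finger_force: 2.0
```

Request:
play_rows(translation=[[0,0,0.002],[0,0,0.002],[0,0,0.002],[0,0,0.001],[0,0,0]], delta_rot=[[0,0,0],[0,0,0],[0,0,0],[0,0,0],[0,0,0]], grip=[-1,-1,-1,-1,-1])

```text
clock: 13.42
tool_pos: [0.5037, 0.0436, 0.2038]
eef_rot: [1.0, 0.011, -0.0, 0.001]
contact_force: [-1.6, -0.1, 12.2]
opening: 0.004
finger_force: 6.3
```

Request:
play_rows(translation=[[0,0,0.001],[0,0,0.001],[0,0,0]], delta_rot=[[0,0,0],[0,0,0],[0,0,0]], grip=[-1,-1,-1])

```text
clock: 13.8
tool_pos: [0.5037, 0.0436, 0.2035]
eef_rot: [1.0, 0.011, 0.0, 0.001]
contact_force: [-4.5, -0.7, 28.9]
opening: 0.003
finger_force: 14.6
```

Request:
play_rows(translation=[[0,0,-0.01],[0,0,-0.03],[0,0,-0.055],[0.008,-0.0467,0],[0.008,-0.0467,0],[0.008,-0.0467,0],[0.008,-0.0467,0],[0.008,-0.0467,0],[0.008,-0.0467,0],[0.008,-0.0467,0],[0,0,0],[0,0,0]], delta_rot=[[0,0,0],[0,0,0],[0,0,0],[0,0,0],[0,0,0],[0,0,0],[0,0,0],[0,0,0],[0,0,0],[0,0,0],[0,0,0],[0,0,0]], grip=[-1,-1,-1,1,1,1,1,1,1,1,1,1])

```text
clock: 15.3
tool_pos: [0.5517, 0.3705, 0.2941]
eef_rot: [1.0, 0.011, -0.002, 0.002]
contact_force: [-0.1, -0.4, 0.5]
opening: 0.987
finger_force: 0.0
```

```bash
python3 - <<'E'
from dbg import *
s=st();print(P(s["q"]))
w,a,t=r.snapshot("wrist"),r.snapshot("side"),r.snapshot("top")
cs,ct,cw=[r.get_calibration(n) for n in("side","top","wrist")]
print(proj(cs,[.5091,.0437,.1115]),proj(ct,[.5091,.0437,.1115]))
for p in[(0,80,70),(0,-80,70),(-20,30,70),(-20,-30,70),(-135,80,14),(-135,-80,14),(-135,80,0)]:
    q=np.array([.5151,.0444,.07])+R.from_euler('z',.0227).apply(np.array(p)/1000);print(p,P(proj(ct,q)),P(proj(cs,q)))
for n in("wrist","side"):
    for d in r.look_for(n,"salt_shaker"): print(n,P(d["point"]),d["confidence"])
cv2.imwrite("pics/k.png",np.vstack([np.hstack([cv2.resize(t[130:220,260:380],(400,300),interpolation=2),cv2.resize(a[90:210,180:340],(400,300),interpolation=2)]),np.hstack([cv2.resize(w,(400,300)),cv2.resize(a[200:296,110:238],(400,300),interpolation=2)])]))
E
```

```text
t 15.3 tcp [0.5517, 0.3705, 0.2941] yaw 1.27 zax [-0.0043, -0.0044, -1.0] F [-0.1033, -0.3824, 0.4587] open 0.987 ff 0.0
[-0.5742, 0.7552, -0.1689, 1.4385, 0.1412, 0.9659, -2.3276]
[237.84430477 146.07873473] [317.7988044  159.66888389]
(0, 80, 70) [281.5726, 153.2465] [224.1248, 152.0275]
(0, -80, 70) [357.181, 152.9922] [244.7157, 120.976]
(-20, 30, 70) [305.4546, 162.288] [239.3666, 142.5686]
(-20, -30, 70) [333.9313, 162.191] [246.6901, 130.8608]
(-135, 80, 14) [280.995, 220.2608] [282.2577, 182.0083]
(-135, -80, 14) [354.2208, 219.9917] [295.5169, 147.3431]
(-135, 80, 0) [280.6278, 221.1532] [281.9865, 187.0689]
wrist [0.5644, 0.3741, 0.0814] 0.79
wrist [0.2937, 0.3984, 0.0539] 0.56
side [0.5448, 0.3831, 0.0491] 0.91
side [0.2588, 0.4199, 0.0791] 0.84
```

View pics/k.png

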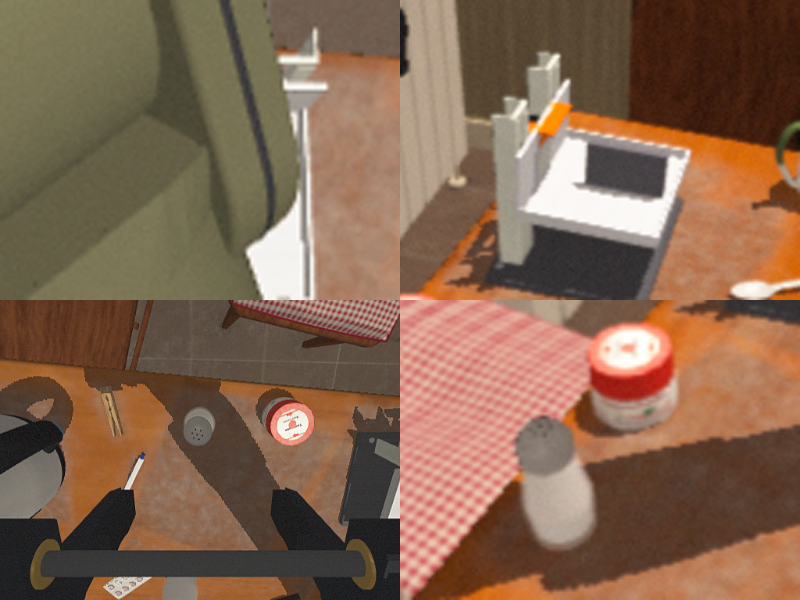

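Side view: the shelf sits home, with its front corner at the predicted home pixel. The small shaker and red pot stand undisturbed (wrist picture, 252,168 and 372,158). I'll fit the shaker position from its silhouettes.

```bash
python3 - <<'E'
from dbg import *
from scipy.optimize import least_squares
a=np.linspace(0,2*np.pi,40)
def hull(c,p,h):
    P3=[(p[0]+ra*np.cos(t),p[1]+ra*np.sin(t),z) for ra,z in((.022,0),(.022,.066),(.017,h)) for t in a]
    u=np.array([proj(c,q) for q in P3]);return np.r_[u.min(0),u.max(0)]
for fs in(["wrist"],["side"],["wrist","side"]):
    ob=[]
    for n in fs:
        r.snapshot(n);c=r.get_calibration(n);best=None
        for d in r.silhouettes(n,"salt_shaker"):
            ys,xs=np.nonzero(d["pixels"]);b=np.r_[np.percentile(xs,.3),np.percentile(ys,.3),np.percentile(xs,99.7)+1,np.percentile(ys,99.7)+1]
            u=proj(c,[.555,.372,.045])
            if np.hypot(xs.mean()-u[0],ys.mean()-u[1])<30: ob.append((c,b-.5))
    s=least_squares(lambda p:np.concatenate([hull(c,p,p[2])-b for c,b in ob]),[.555,.372,.09],x_scale=.01);print(fs,P(s.x),np.round(s.fun,1).tolist())
togo([.5545,.3720,.103],1.3)
E
```

```text
['wrist'] [0.5559, 0.3739, 0.0615] [-2.3, -3.3, 2.3, 3.1]
['side'] [0.5574, 0.37, 0.076] [-1.4, -0.0, 1.5, -0.1]
['wrist', 'side'] [0.5562, 0.3744, 0.0586] [-2.8, -3.8, 2.8, 3.6]
t 15.95 tcp [0.5519, 0.3717, 0.295] yaw 1.3 zax [-0.0031, -0.0019, -1.0] F [0.0651, 0.0236, -0.1953] open 1.002 ff 0.0
d_tool [0.0032, -0.0006, 0.192] rz(deg) -0.0
```

The small shaker looks smaller than 44 × 90 mm, so I'll fit the size of both shakers.

```bash
python3 - <<'E'
from dbg import *
from scipy.optimize import least_squares
a=np.linspace(0,2*np.pi,40)
def hull(c,p):
    k=p[2];h=p[3]
    P3=[(p[0]+ra*k*np.cos(t),p[1]+ra*k*np.sin(t),z) for ra,z in((.022,0),(.022,.73*h),(.017,h)) for t in a]
    u=np.array([proj(c,q) for q in P3]);return np.r_[u.min(0),u.max(0)]
ob={0:[],1:[]}
for n in("wrist","side"):
    r.snapshot(n);c=r.get_calibration(n)
    for d in r.silhouettes(n,"salt_shaker"):
        ys,xs=np.nonzero(d["pixels"]);b=np.r_[xs.min(),ys.min(),xs.max()+1,ys.max()+1]-.5
        for i,q in enumerate([[.555,.372,.045],[.267,.403,.05]]):
            u=proj(c,q)
            if np.hypot(xs.mean()-u[0],ys.mean()-u[1])<40: ob[i].append((n,c,b));print(i,n,b)
T=r.get_calibration("top")
ob[1]=[o for o in ob[1] if o[0]!="wrist"]+[("top",T,np.array([135.5,255.5,169.5,282.5]))]
ob[0].append(("top",T,np.array([162.5,133.5,184.5,158.5])))
for i,x0 in enumerate([[.555,.372,1,.09],[.267,.403,1,.09]]):
    for sel in(("side",),("wrist","side"),("side","top"),("wrist","side","top")):
        o=[q for q in ob[i] if q[0] in sel]
        s=least_squares(lambda p:np.concatenate([hull(c,p)-b for _,c,b in o]),x0,x_scale=[.01,.01,.1,.01]);print(i,sel,P(s.x),"dia",.044*s.x[2],np.round(s.fun,1).tolist())
E
```

```text
1 wrist [207.5 353.5 254.5 383.5]
0 wrist [236.5 136.5 276.5 186.5]
0 side [146.5 236.5 172.5 279.5]
1 side [287.5 266.5 326.5 333.5]
0 ('side',) [0.5584, 0.3719, 0.9428, 0.0784] dia 0.04148265952275567 [-0.0, -0.0, 0.0, 0.0]
0 ('wrist', 'side') [0.5565, 0.3737, 0.8829, 0.0813] dia 0.038849770312957964 [0.2, -0.8, -0.2, 0.3, 0.9, 0.1, -0.2, 0.4]
0 ('side', 'top') [0.5572, 0.3748, 0.8989, 0.0827] dia 0.03955264020585863 [0.0, -0.3, -0.7, 0.9, 0.7, 0.2, 0.2, 0.4]
0 ('wrist', 'side', 'top') [0.5568, 0.3741, 0.8789, 0.0826] dia 0.0386735520307015 [-0.0, -1.0, -0.6, 0.4, 0.7, -0.3, -0.5, 0.5, 1.2, 0.6, 0.3, 0.4]
1 ('side',) [0.2681, 0.3972, 1.356, 0.1065] dia 0.059664161853406325 [0.0, 0.0, -0.0, 0.0]
1 ('wrist', 'side') [0.2681, 0.3972, 1.356, 0.1065] dia 0.059664161853406325 [0.0, 0.0, -0.0, 0.0]
1 ('side', 'top') [0.2679, 0.4011, 1.2803, 0.1124] dia 0.05633167295510352 [0.6, -0.2, -1.0, 1.1, 0.1, 0.3, 1.1, 0.0]
1 ('wrist', 'side', 'top') [0.2679, 0.4011, 1.2803, 0.1124] dia 0.05633167295510352 [0.6, -0.2, -1.0, 1.1, 0.1, 0.3, 1.1, 0.0]
```

Request:
play_rows(translation=[[0.0045,-0.0015,0.03],[0,0,0.04],[0,0,0.04],[0,0,0.035],[0,0,0.025],[0,0,0.02],[0,0,0.0],[0,0,0],[0,0,0],[0,0,0],[0,0,0],[0,0,0],[0,0,0],[0,0,0]], delta_rot=[[0,0,0],[0,0,0],[0,0,0],[0,0,0],[0,0,0],[0,0,0],[0,0,0],[0,0,0],[0,0,0],[0,0,0],[0,0,0],[0,0,0],[0,0,0],[0,0,0]], grip=[1,1,1,1,1,1,1,0,0,-0.2,-0.4,-0.4,-0.4,-0.4], squeeze=12)

```text
clock: 17.9
tool_pos: [0.5559, 0.3738, 0.1053]
eef_rot: [1.0, 0.011, -0.001, 0.0]
contact_force: [0.5, 2.2, 1.5]
opening: 0.422
finger_force: 12.0
```

The grip stopped at 0.422, i.e. 37 mm, not 44 mm. So this is an undersized look-alike. I'll release it and search for the right one.

Request:
play_rows(translation=[[0,0,0],[0,0,0],[0,0,0],[0,0,-0.05],[0,0,-0.06],[0,0,-0.06],[-0.025,0,-0.05],[-0.025,0,-0.05],[-0.025,0,-0.03],[0,0,0]], delta_rot=[[0,0,0],[0,0,0],[0,0,0],[0,0,0],[0,0,0],[0,0,0],[0,0,0],[0,0,0],[0,0,0],[0,0,0]], grip=[0.4,0.8,1,1,1,1,1,1,1,1])

```text
clock: 19.15
tool_pos: [0.4807, 0.373, 0.4081]
eef_rot: [1.0, 0.012, 0.0, -0.001]
contact_force: [0.8, -1.4, -0.6]
opening: 1.001
finger_force: 0.0
```

```bash
python3 - <<'E'
from dbg import *
st()
ims={}
for n in("top","side","wrist"):
    ims[n]=r.snapshot(n);c=r.get_calibration(n);cv2.imwrite(f"pics/L_{n}.png",ims[n])
    for d in r.look_for(n,"salt_shaker"): print(n,P(d["point"]),round(d["confidence"],2),P(proj(c,d["point"])))
    for d in r.silhouettes(n,"salt_shaker"):
        ys,xs=np.nonzero(d["pixels"]);print("  sil",round(d["confidence"],2),len(xs),xs.min(),ys.min(),xs.max(),ys.max())
t0=cv2.imread("pics/top0.png")
cv2.imwrite("pics/L.png",np.vstack([np.hstack([cv2.resize(ims["side"],(400,300),interpolation=3),cv2.resize(ims["wrist"],(400,300),interpolation=3)]),
 np.hstack([cv2.resize(t0[110:302,0:256],(400,300),interpolation=2),cv2.resize(ims["side"][220:364,240:432],(400,300),interpolation=2)])]))
E
```

```text
t 19.15 tcp [0.4807, 0.373, 0.4081] yaw 1.43 zax [0.0001, 0.0016, -1.0] F [0.8006, -1.4029, -0.6473] open 1.001 ff 0.0
side [0.5434, 0.3839, 0.0484] 0.92 [162.5419, 260.0578]
side [0.2608, 0.4207, 0.0757] 0.55 [309.853, 302.4199]
  sil 0.73 1999 288 267 325 333
  sil 0.67 828 148 237 173 279
wrist [0.5567, 0.3711, 0.0841] 0.81 [259.5515, 87.8094]
wrist [0.2873, 0.4018, 0.083] 0.67 [233.7559, 286.3406]
  sil 0.77 2277 215 252 255 319
  sil 0.6 830 242 70 272 102
```

View pics/L.png

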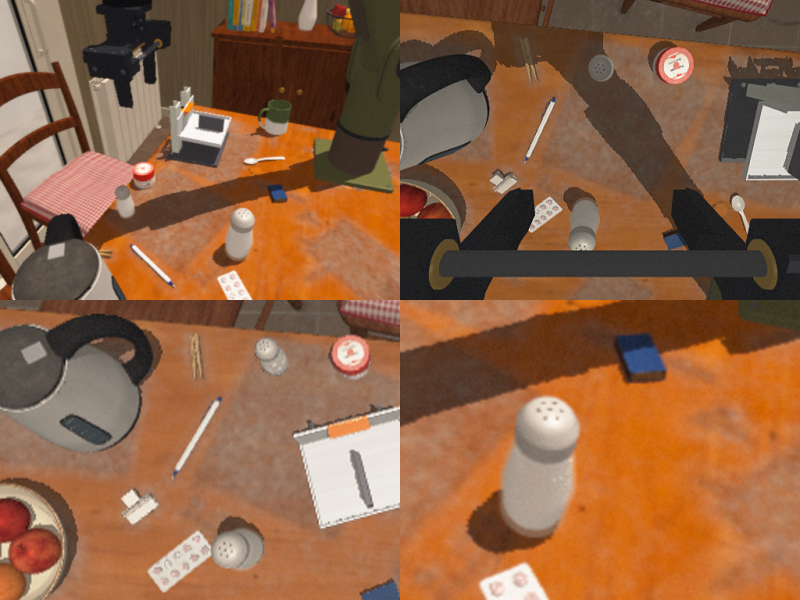

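The pictures show only two shakers. The small one, at side (160,258), has the grey cap and a waisted body. The big one, at side (306,300), is white-topped and taller. Triangulating both cap tops should settle which is which.

```bash
python3 - <<'E'
from dbg import *
cs,ct,cw=[r.get_calibration(n) for n in("side","top","wrist")]
o=-.3
print("small",P(tri([(ct,(169.6+o,140.1+o)),(cs,(156.4+o,241+o))])),P(tri([(cw,(257.3+o,85.8+o)),(cs,(156.4+o,241+o))])))
print("big",P(tri([(ct,(147.2+o,268.7+o)),(cs,(311+o,273.8+o))])))
print("pot",P(tri([(ct,(349/1.5625+o,110+55/1.5625+o)),(cs,(110+231/3.125+o,200+44/3.125+o))])))
# base widths in pixels from silhouettes near base, side view
r.snapshot("side")
for d in r.silhouettes("side","salt_shaker")+r.silhouettes("side","cream_pot"):
    ys,xs=np.nonzero(d["pixels"]);rows=np.arange(ys.min(),ys.max()+1,3);print(round(d["confidence"],2),[(int(y),int((ys==y).sum())) for y in rows])
E
```

```text
small [0.556, 0.3752, 0.0867] [0.5581, 0.3738, 0.0842]
big [0.2677, 0.3983, 0.1171]
pot [0.5584, 0.2565, 0.0552]
0.94 [(238, 7), (241, 14), (244, 18), (247, 19), (250, 19), (253, 20), (256, 22), (259, 23), (262, 23), (265, 22), (268, 21), (271, 19), (274, 17), (277, 13)]
0.76 [(267, 9), (270, 20), (273, 25), (276, 27), (279, 29), (282, 31), (285, 30), (288, 31), (291, 31), (294, 33), (297, 35), (300, 36), (303, 37), (306, 37), (309, 37), (312, 36), (315, 36), (318, 35), (321, 34), (324, 30), (327, 27), (330, 21), (333, 7)]
0.84 [(209, 14), (212, 22), (215, 26), (218, 27), (221, 27), (224, 28), (227, 28), (230, 27), (233, 27), (236, 24), (239, 18), (242, 4)]
```

The cap-top heights come out at about 86 mm (small) and 117 mm (big, 1.3×). So the small grey-capped one is the target, and its waist explains the 37 mm. Grasp it again.

Request:
play_rows(translation=[[0.025,0,0.03],[0.025,0,0.05],[0.026,-0.001,0.05],[0,0,0.05],[0,0,0.05],[0,0,0.04],[0,0,0.025],[0,0,0.015],[0,0,0],[0,0,0],[0,0,0],[0,0,0],[0,0,0],[0,0,0],[0,0,0],[0,0,-0.02],[0,0,-0.03],[0,0,0]], delta_rot=[[0,0,0],[0,0,0],[0,0,0],[0,0,0],[0,0,0],[0,0,0],[0,0,0],[0,0,0],[0,0,0],[0,0,0],[0,0,0],[0,0,0],[0,0,0],[0,0,0],[0,0,0],[0,0,0],[0,0,0],[0,0,0]], grip=[1,1,1,1,1,1,1,1,0.2,0,-0.4,-0.4,-0.4,-0.4,-0.4,-0.4,-0.4,-0.4], squeeze=20)

```text
clock: 22.0
tool_pos: [0.5583, 0.3749, 0.148]
eef_rot: [1.0, 0.011, 0.001, -0.001]
contact_force: [0.3, -0.6, -1.8]
opening: 0.446
finger_force: 19.7
```

```bash
python3 - <<'E'
from dbg import *
s=st();print(P(s["q"]))
r.snapshot("side")
for d in r.look_for("side","salt_shaker"): print(P(d["point"]),d["confidence"])
E
```

```text
t 22.0 tcp [0.5583, 0.3749, 0.148] yaw 1.27 zax [0.0013, 0.0012, -1.0] F [0.2929, -0.583, -1.8094] open 0.446 ff 19.7
[-0.5854, 0.9411, -0.1447, 1.5218, 0.1838, 0.6903, -2.3618]
[0.5405, 0.3845, 0.0862] 0.87
[0.2622, 0.4199, 0.0737] 0.71
```

Request:
play_rows(translation=[[0,0,-0.05],[0,0,-0.05],[0,0,-0.05],[0,0,0],[0,0,0],[0,0,0],[0,0,0],[0,0,0],[0,0,0],[0,0,0],[0,0,0],[0,0,0],[0,0,0]], delta_rot=[[0,0,0],[0,0,0],[0,0,0],[0,0,9],[0,0,9],[0,0,9],[0,0,9],[0,0,9],[0,0,9],[0,0,9],[0,0,9],[0,0,9],[0,0,9]], grip=[-0.4,-0.4,-0.4,-0.4,-0.4,-0.4,-0.4,-0.4,-0.4,-0.4,-0.4,-0.4,-0.4])

```text
clock: 23.72
tool_pos: [0.531, 0.2864, 0.2947]
eef_rot: [0.751, -0.66, -0.004, -0.004]
contact_force: [1.0, -0.7, -0.7]
opening: 0.451
finger_force: 19.7
```

Request:
play_rows(translation=[[0.036,0.019,0],[0.036,0.019,0],[0.036,0.019,0],[0.036,0.019,0],[0.036,0.019,0],[0.036,0.019,0],[0.036,0.019,0],[0.035,0.019,0],[0,0,0],[0,0,0]], delta_rot=[[0,0,0],[0,0,0],[0,0,0],[0,0,0],[0,0,0],[0,0,0],[0,0,0],[0,0,0],[0,0,0],[0,0,0]], grip=[-0.4,-0.4,-0.4,-0.4,-0.4,-0.4,-0.4,-0.4,-0.4,-0.4])

```text
clock: 24.98
tool_pos: [0.4187, -0.0163, 0.2914]
eef_rot: [0.752, -0.659, -0.006, -0.007]
contact_force: [0.0, 0.8, -1.9]
opening: 0.454
finger_force: 19.7
```

```bash
python3 - <<'E'
from dbg import *
togo([.4122,.0845,.178],-88.7);print(P(r.get_state()["q"]))
r.snapshot("side");cs=r.get_calibration("side")
for d in r.look_for("side","salt_shaker"): print(P(d["point"]),d["confidence"])
for d in r.silhouettes("side","salt_shaker"):
    ys,xs=np.nonzero(d["pixels"]);print(d["confidence"],xs.min(),xs.max(),ys.min(),ys.max(),xs[ys==ys.max()-2].mean())
s=r.get_state();p=np.array(s["tool_pos"])
print(P(proj(cs,p-[0,0,.098])),P(proj(cs,p+[-.009,.0195,-.098])),P(proj(cs,p-[0,0,.008])))
E
```

```text
t 24.98 tcp [0.4187, -0.0163, 0.2914] yaw -82.51 zax [0.0004, 0.0183, -0.9998] F [0.0305, 0.8191, -1.9217] open 0.454 ff 19.7
d_tool [-0.0987, -0.0063, 0.1152] rz(deg) 6.19
[-0.7011, 0.7526, 1.1748, 2.2007, -0.9786, 0.8885, -1.9034]
[0.2592, 0.4205, 0.0767] 0.86
[0.4156, -0.0038, 0.2395] 0.6
0.89 288 325 268 333 305.5
0.73 273 291 72 112 281.5
[281.1488, 109.5718] [282.9273, 113.469] [282.8418, 72.423]
```

Request:
play_rows(translation=[[-0.025,-0.0015,0],[-0.025,-0.0015,0],[-0.025,-0.0015,0],[-0.0237,-0.0015,0],[0,0,0],[0,0,0]], delta_rot=[[0,0,0],[0,0,0],[0,0,0],[0,0,0],[0,0,0],[0,0,0]], grip=[-0.4,-0.4,-0.4,-0.4,-0.4,-0.4])

```text
clock: 25.88
tool_pos: [0.412, 0.0814, 0.2936]
eef_rot: [0.752, -0.659, -0.005, -0.007]
contact_force: [0.6, -1.2, -1.0]
opening: 0.452
finger_force: 19.7
```

```bash
python3 - <<'E'
from dbg import *
togo([.4122,.0845,.178],-88.7);s=r.get_state();print(P(s["q"]))
M=R.from_quat(s["eef_rot"]).as_matrix();T=R.from_euler('z',-88.7,degrees=True).as_matrix()@np.diag([1,-1,-1.])
print("rotvec to target deg",np.degrees(R.from_matrix(M.T@T).as_rotvec()))
E
```

```text
t 25.88 tcp [0.412, 0.0814, 0.2936] yaw -82.5 zax [0.002, 0.0169, -0.9999] F [0.6064, -1.238, -1.0065] open 0.452 ff 19.7
d_tool [-0.0012, -0.0001, 0.1157] rz(deg) 6.2
[-0.9419, 0.7535, 1.1876, 2.1993, -0.981, 0.8935, -2.1342]
rotvec to target deg [-0.1873124   0.95583793  6.1929888 ]
```

Request:
play_rows(translation=[[-0.004,0.001,0],[0,0,0.03],[0,0,0.03],[0,0,0.03],[0,0,0.02],[0,0,0.005],[0,0,0]], delta_rot=[[0,1,0],[0,0,0],[0,0,0],[0,0,0],[0,0,0],[0,0,0],[0,0,0]], grip=[-0.4,-0.4,-0.4,-0.4,-0.4,-0.4,-0.4])

```text
clock: 26.75
tool_pos: [0.411, 0.085, 0.1788]
eef_rot: [0.751, -0.66, 0.002, -0.001]
contact_force: [-0.3, -0.7, -1.8]
opening: 0.453
finger_force: 19.7
```

```bash
python3 - <<'E'
from dbg import *
togo([.4110,.0845,.172],-82.5);s=r.get_state();print(P(s["q"]))
E
```

```text
t 26.75 tcp [0.411, 0.085, 0.1788] yaw -82.61 zax [0.0039, -0.0002, -1.0] F [-0.2937, -0.7284, -1.7731] open 0.453 ff 19.7
d_tool [0.0004, 0.0001, 0.0068] rz(deg) -0.11
[-0.5165, 0.7269, 0.3319, 2.294, -0.9919, 0.2602, -2.3017]
```

Request:
play_rows(translation=[[0,0,0.002],[0,0,0.002],[0,0,0.001],[0,0,0.001],[0,0,0]], delta_rot=[[0,0,0],[0,0,0],[0,0,0],[0,0,0],[0,0,0]], grip=[-0.4,-0.4,-0.4,-0.4,-0.4])

```text
clock: 27.38
tool_pos: [0.4108, 0.0855, 0.1727]
eef_rot: [0.752, -0.66, 0.001, -0.001]
contact_force: [0.6, -0.7, -1.9]
opening: 0.449
finger_force: 19.7
```

Request:
play_rows(translation=[[0,0,0.001],[0,0,0.001],[0,0,0]], delta_rot=[[0,0,0],[0,0,0],[0,0,0]], grip=[-0.4,-0.4,-0.4])

```text
clock: 27.75
tool_pos: [0.4108, 0.0855, 0.1706]
eef_rot: [0.752, -0.66, 0.001, -0.001]
contact_force: [-0.1, -0.2, -0.4]
opening: 0.452
finger_force: 19.7
```

Request:
play_rows(translation=[[0,0,0.0005],[0,0,0],[0,0,0],[0,0,0],[0,0,0],[0,0,-0.01],[0,0,-0.03],[0,0,-0.04],[0,0,-0.05],[-0.04,0,-0.02],[-0.05,0,0],[-0.05,0,0],[-0.05,0,0],[-0.05,0,0],[0,0,0],[0,0,0]], delta_rot=[[0,0,0],[0,0,0],[0,0,0],[0,0,0],[0,0,0],[0,0,0],[0,0,0],[0,0,0],[0,0,0],[0,0,0],[0,0,0],[0,0,0],[0,0,0],[0,0,0],[0,0,0],[0,0,0]], grip=[-0.4,0.05,0.3,0.6,0.8,0.8,0.8,0.8,0.8,0.8,0.8,0.8,0.8,0.8,0.8,0.8])

```text
clock: 29.75
tool_pos: [0.3791, 0.3159, 0.3228]
eef_rot: [0.754, -0.657, 0.001, 0.0]
contact_force: [-1.0, -0.7, 0.4]
opening: 0.897
finger_force: 0.0
```

```bash
python3 - <<'E'
from dbg import *
st()
pr=lambda p:np.array([.5151,.0444,0])+R.from_euler('z',.0227).apply(np.array(p)/1000)
for n in("side","top","wrist"):
    im=r.snapshot(n);cv2.imwrite(f"pics/end_{n}.png",im);c=r.get_calibration(n)
    print(n,"expect shaker base/top",P(proj(c,[.411,.0855,.074])),P(proj(c,[.411,.0855,.164])))
    for t in("salt_shaker","cream_pot","catch_tip","ledge"):
        for d in r.look_for(n,t)[:3]: print(t,P(d["point"]),round(d["confidence"],2),P(proj(c,d["point"])))
    for d in r.silhouettes(n,"salt_shaker"):
        ys,xs=np.nonzero(d["pixels"]);print("  sil",round(d["confidence"],2),xs.min(),ys.min(),xs.max(),ys.max())
    if n!="wrist":
        hsv=cv2.cvtColor(im,cv2.COLOR_BGR2HSV);m=((hsv[...,0]<14)&(hsv[...,1]>200)&(hsv[...,2]>200)).astype(np.uint8)
        for nm,q in(("ledge",(-10,0,140)),("catch",(-4,0,116))):
            u=proj(c,pr(q));x,y=int(u[0]),int(u[1]);w=m[y-8:y+9,x-12:x+13];yy,xx=np.nonzero(w);print(nm,P(u),len(xx),(xx.mean()+x-12,yy.mean()+y-8) if len(xx) else None)
E
```

```text
t 29.75 tcp [0.3791, 0.3159, 0.3228] yaw -82.18 zax [0.0014, -0.0012, -1.0] F [-0.9949, -0.7118, 0.3683] open 0.897 ff 0.0
side expect shaker base/top [272.0842, 174.7295] [273.2522, 141.0325]
salt_shaker [0.4033, 0.0968, 0.113] 0.57 [274.603, 163.6841]
cream_pot [0.5537, 0.2699, 0.039] 0.82 [184.1525, 224.103]
ledge [0.4753, 0.0563, 0.0756] 0.57 [249.6375, 163.424]
  sil 0.9 264 143 281 180
  sil 0.82 287 268 325 333
ledge [239.1051, 136.0149] 12 (np.float64(246.41666666666669), np.float64(139.08333333333334))
catch [236.9399, 144.4604] 4 (np.float64(240.0), np.float64(141.25))
top expect shaker base/top [296.9621, 206.6231] [301.232, 198.876]
salt_shaker [0.4022, 0.0919, 0.1455] 0.72 [297.1677, 204.7534]
salt_shaker [0.2623, 0.39, 0.1135] 0.64 [151.1839, 271.5212]
cream_pot [0.5526, 0.255, 0.0565] 0.89 [223.484, 146.6808]
catch_tip [0.5228, 0.0486, 0.1213] 0.6 [316.1272, 152.2429]
ledge [0.4603, 0.0363, 0.0751] 0.93 [318.9616, 185.2918]
ledge [0.5265, 0.0466, 0.1227] 0.31 [317.1291, 150.422]
  sil 0.92 288 194 307 215
  sil 0.74 134 257 169 282
ledge [319.5383, 157.6695] 0 None
catch [317.8084, 158.1885] 0 None
wrist expect shaker base/top [261.1944, -116.1014] [261.7653, -208.5636]
salt_shaker [0.2858, 0.3826, 0.0595] 0.84 [333.6378, 230.8589]
cream_pot [0.5553, 0.2524, 0.0473] 0.7 [97.7484, 77.0439]
  sil 0.56 313 208 367 284
```

```bash
python3 - <<'E'
from h import *
for f in("top0","end_top"):
    h=cv2.cvtColor(cv2.imread(f"pics/{f}.png"),cv2.COLOR_BGR2HSV)[140:172,300:340]
    m=(h[...,0]<16)&(h[...,1]>150)&(h[...,2]>110)
    print(f);print("\n".join(f"{140+i} "+"".join("#" if v else "." for v in row) for i,row in enumerate(m)))
E
```

```text
top0
140 .##...........................#.........
141 ###.....................................
142 ###.....................................
143 ........................................
144 ........................................
145 ........................................
146 ........................................
147 ........................................
148 ........................................
149 .............##........#................
150 .............############...............
151 .............############...............
152 .............############...............
153 .............############...............
154 .............############...............
155 .............############...............
156 .............############...............
157 .............############...............
158 .............###########................
159 ..............##########................
160 ........................................
161 ........................................
162 ........................................
163 ........................................
164 ...........
[... 1092 characters left out ...]
...............#..#......
157 .......####.#######..######...####......
158 ......############################......
159 ......############################......
160 ......############################......
161 ......############################......
162 ......############################......
163 ......############################......
164 ........................................
165 ........................................
166 ........................................
167 ........................................
168 ........................................
169 ........................................
170 ........................................
171 ........................................
```

The rear edge of the catch is at row 149–150 before and after, so it has sprung fully back out. The ledge spans rows 157–163, at its home position. Everything is in place and the arm is clear, so I'm handing in.

```bash
python3 -c "
from plant import r
print(r.finish_job())"
```

```text
the job is handed in; nothing more can be done
None
```

I handed the job in at about 30 s: the shelf is hooked and fully home with the catch sprung out over its crossbar, the salt shaker stands upright on it to the left of the divider, and I left the cream pot alone.

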